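# Stack the rotor discs crosswise on the splined hub

## Robot

A 6-joint arm with a two-finger parallel gripper is mounted at the origin on a cart in front of the work surface, level with it; the furniture and walls round the work are solid. World frame = base frame: x ahead of the robot, y to its left, z up, the work surface at z = 0. Lengths are in mm, angles in rad, forces in N, time in s.
With the tool pointing down it reaches from about 350 to 775 mm from the base axis. Payload 7.3 kg.
Tool frame: the origin (TCP) lies on the mounting face of the last link; the fingertips stand 178 mm ahead of it and the grasp point (between the pads) lies 159 mm ahead of it; z points along the fingers, y is the line along which they close (so a half turn about z gives the same grasp; the last joint's range is limited). The gripper opens to 92 mm and grips with 3 to 60 N. Pads are 19 mm wide; open, the fingers measure 130 mm over their backs; the gripper's body (75 mm by 190 mm) begins 47 mm behind the grasp point.
Start: joints at [1.171, 0.342, 1.524, -0, 1.275, -0.146], TCP at [131.797, 508.19, 404.741] pointing down, gripper open.
Joint ranges: [-2.53, 2.53], [-0.77, 2.02], [0.04, 2.7], [-1, 4.14], [0.28, 2.66], [-3.11, 3.11]. Speed limits (rad/s): [2.57, 2.57, 3.14, 3.14, 3.14, 3.14].

## Interface

Orientations are given as [roll, pitch, yaw] about the fixed x, y, z axes, in that order (R = Rz(yaw) Ry(pitch) Rx(roll)).
In Python, from plant import bot gives the robot as it stands.
- The arm moves only by the tool shift_gripper, called after "Emit:" by a JSON object that holds its "fn" and its "kwargs". Schema: {"type":"object","properties":{"offsets":{"type":"array","items":{"type":"array","prefixItems":[{"type":"number"},{"type":"array","items":{"type":"number"},"minItems":3,"maxItems":3},{"type":"number"}],"minItems":3,"maxItems":3},"minItems":1,"maxItems":5},"only":{"type":"string"},"quiet":{"type":"boolean"},"lines":{"type":"string"}},"required":["offsets"],"additionalProperties":false}. offsets is a list of rows, 1 to 5 of them, each written [opening, [dx, dy, dz], turn]: the finger opening in mm, then dx, dy, dz in mm, then a turn about the tool's z in rad; each row is the pose to reach, as a shift and turn from the pose commanded when the call began, along the tool's axes at that moment; what a row does not reach only later rows make up. A row lasts 1/8 s, in which the tool goes at most 62.5 mm and 0.188 rad, less where a joint would pass 70% of its speed; a pose out of reach is approached as far as the arm can. The fingers move at their own pace and stop on an object; the grip force is fixed at half the most. Time passes only in rows, so rows that do not move let the fingers close. The tool returns the time, the measured TCP pose, the force, the opening and the grip force at its end. only (a regular expression) keeps the lines of the reply that match it, lines (a string "A,B") keeps lines A to B, and quiet returns only ok. Input that does not fit is refused with a message, and nothing moves.
- bot.get_obs(): the state, without advancing time (a new reading comes with each control period).
- bot.capture(name): name is "scene" or "top"; returns a dict with "color" (384x512x3 uint8, red, green, blue), "K" (3x3 intrinsics, pixels), "R" (3x3) and "t" (3): a world point X has camera coordinates R X + t. Camera axes: x right, y down, z forward; pixel columns grow to the right and rows downward; lengths in mm; the calibration is good to about 2 mm. A picture is of the moment at which its call begins. There is no depth.
- bot.close_job(): hands the job in; it is judged then, once.
The state is a dict: "time": time; "joint_positions": joint angles; "dq": joint speeds; "tau": joint torques, N m; "tool_pos": TCP position; "tcp_rot": TCP orientation; "contact_force": force on the tool from outside, world axes, zero at the start; "moment": the same for the moment, N m; "grip_width": finger opening in mm; "finger_force": force on a finger pad.
Only numpy, scipy, OpenCV 4.12 (cv2) and the standard library are available. Lean on these libraries where they do the work, as an engineer would, in place of code of your own. Each camera call takes 0.05 s, during which the arm holds its last target. There are 200 camera calls.

## Task

Build up the disc rotor for the biofilm reactor on its upright splined hub, which already carries one toothed disc. First fit the smooth-rimmed separator plate with the two narrow tabs, its tabs crosswise to those of the disc already there; then fit the loose toothed disc on top of it, its tabs lined up with those of the bottom disc. Both go on collar up and fully down, each flat on the one below; the blank plate without tabs is not needed.

Things in the scene. Friction and masses are not known exactly. Their poses are not given: they have to be found in the camera images.
- hub: Fixed stand: dark round base, 100 mm across, 8 mm high, with an upright splined post, and one toothed disc already fitted (same as the loose one, 8 to 28 mm height). The next plate rests with its underside at 28 mm, the one after at 48 mm. Origin: centre of the base's underside on the worktop; z up the post; x along the fitted disc's two tabs (a half turn is the same).
- post_top (a point): Top of the steel post, 82 mm above the worktop on its axis. Seen from above the post is a plus: four ribs along the hub's x and y, 6 mm thick, 34 mm across from rib tip to rib tip, full width up to 68 mm height, then sloping in to the top. Bores of the plates clear the ribs by 5 mm each side, or about 15 degrees of twist. Axes as hub.
- separator: Loose bare-metal plate: smooth round flange 92 mm across, 6 mm thick, two narrow square tabs 14 mm wide, 140 mm tip to tip. Square collar, 56 mm over flats (sides along x and y), up to 20 mm height: grip across two flats. Plus-shaped bore, 44 mm over, arms 16 mm wide along x and y. Lies collar up. Origin: centre of underside; x along the tabs (half turn same). 150 g.
- toothed_disc: Loose bare-metal disc, the same flange (6 mm), square collar (56 mm over flats, to 20 mm height) and plus-shaped bore as the separator, but small teeth round the rim (102 mm over them) and two broad round-ended tabs 30 mm wide, 140 mm tip to tip. Lies collar up. Origin: centre of underside; z up, x along the tabs (a half turn is the same). 170 g.

How it is judged (in metres and radians):
At the end, for the whole second after the job is handed in: On the hub the separator lies flat on the fitted disc (underside 28 mm up), tabs crosswise to it; the toothed disc lies flat on the separator (48 mm up), tabs in line with the fitted disc; each within 4 mm of height, 12 mm of the axis, 21 degrees of direction, 7 degrees of level, collar up, at rest (z of separator in the frame of hub between 0.024 and 0.032 m and horizontal distance between each of separator, toothed_disc and hub below 0.012 m and angle between the x axis of separator and the x axis of hub, either way round above 1.2 rad and angle between each of separator, toothed_disc's own z axis and vertical below 0.12 rad and linear speed of each of separator, toothed_disc below 0.02 m/s and z of toothed_disc in the frame of hub between 0.044 and 0.052 m and angle between the x axis of toothed_disc and the x axis of hub, either way round below 0.37 rad); the robot touches nothing.
It also fails if it takes over 58 s, if anything falls off the work surface, if the arm or the gripper's body presses on something with over 40 N, if the wrist force passes 120 N, or if a joint passes its speed limit or range.

## Working session

There is one attempt and no reset: what is moved stays moved. The work goes in short steps, Python scripts to look and compute and a tool call to move; the robot and the scene stay as the last step left them, time stands still between calls to the robot, and variables do not carry over. Pictures are saved under pics/ and viewed, at most 10 in all, crops included, and the job is handed in when it is done.

```bash
ls; mkdir -p pics
```

Run:
```python
from plant import bot
import cv2
for n in("scene","top"):
    c=bot.capture(n); cv2.imwrite(f"pics/{n}0.png",cv2.cvtColor(c["color"],cv2.COLOR_RGB2BGR)); print(n,c["K"].round(1).tolist(),c["R"].round(3).tolist(),c["t"].round(1).tolist())
o=bot.get_obs();print(o["time"],o["tool_pos"],o["tcp_rot"],o["grip_width"])
```

```text
pics
plant.py
scene [[444.0, 0.0, 249.8], [0.0, 444.0, 184.9], [0.0, 0.0, 1.0]] [[0.507, -0.862, 0.006], [-0.41, -0.248, -0.878], [0.758, 0.443, -0.479]] [-265.3, 299.2, 705.3]
top [[410.7, 0.0, 253.9], [0.0, 410.7, 183.7], [0.0, 0.0, 1.0]] [[0.025, -0.999, 0.023], [-0.999, -0.026, -0.041], [0.042, -0.022, -0.999]] [-37.8, 511.6, 1055.6]
0.1 [131.75294767 508.07489412 404.1233091 ] [-3.14021047e+00 -2.48234702e-04  2.88776598e+00] 91.86349307928525
```

View pics/scene0.png

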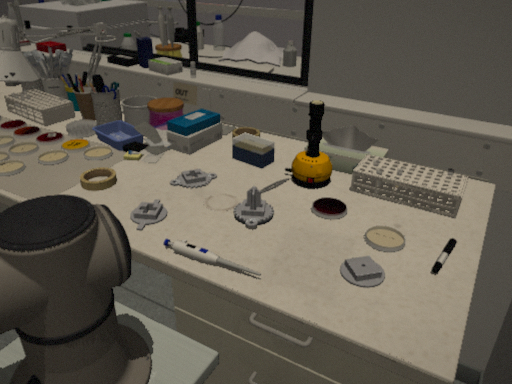

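View pics/top0.png

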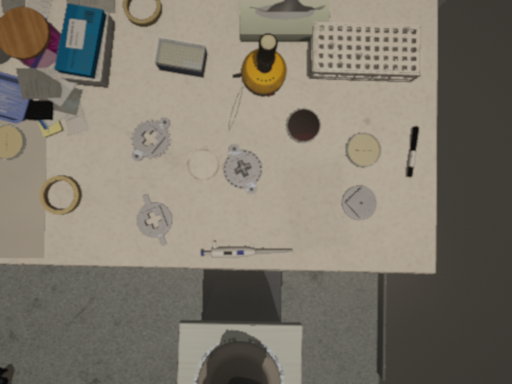

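Top view: the toothed disc is at about (151,139), the separator at (155,218) and the hub at (242,168). The blank plate is at (359,202). Next I zoom in to measure.

Run:
```python
import cv2,numpy as np
a=cv2.imread("pics/top0.png")[110:250,120:280]; b=cv2.imread("pics/scene0.png")[160:235,125:285]
f=lambda i:cv2.resize(i,None,fx=5,fy=5,interpolation=cv2.INTER_CUBIC)[:600]
A=cv2.resize(a,None,fx=4.2,fy=4.2,interpolation=cv2.INTER_CUBIC)
cv2.imwrite("pics/c1.png",A);cv2.imwrite("pics/c2.png",f(b))
```

```text
(no output)
```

View pics/c1.png

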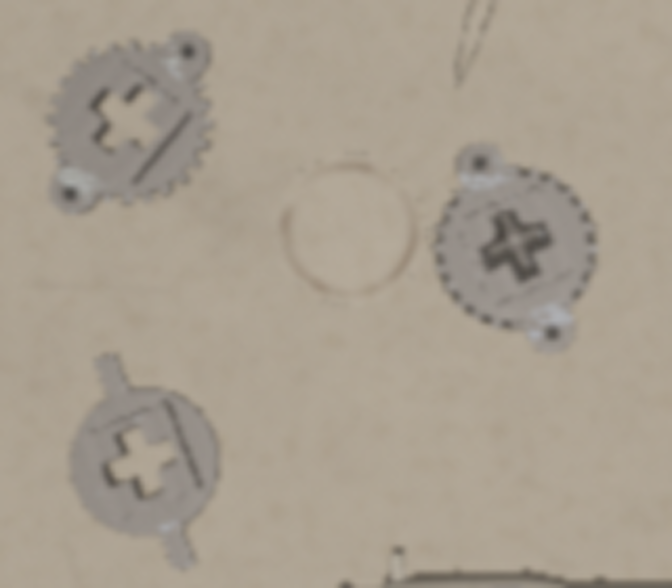

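View pics/c2.png

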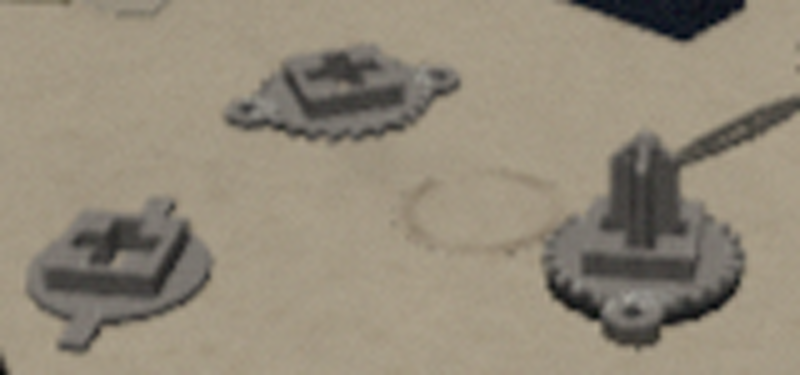

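c1 shows the toothed disc's tab holes at (187,52) and (71,193), the separator's tab tips at (108,357) and (185,562), and the hub's tab holes at (481,163) and (551,332), with the post at (515,243). c2 shows the same things obliquely, with the post top at about (645,137). All collars are up.

Create h.py:
```python
import numpy as np,cv2
from plant import bot
def ray(c,p):
    d=c["R"].T@np.linalg.inv(c["K"])@[p[0],p[1],1]; return -c["R"].T@c["t"],d/np.linalg.norm(d)
def plane(c,p,z):
    o,d=ray(c,p); return o+d*(z-o[2])/d[2]
def tri(c1,p1,c2,p2):
    o,d=ray(c1,p1);q,e=ray(c2,p2)
    s=np.linalg.lstsq(np.c_[d,-e],q-o,rcond=None)[0]
    a,b=o+d*s[0],q+e*s[1]; return (a+b)/2,np.linalg.norm(a-b)
def mask(c,seed,r,sat=38):
    hsv=cv2.cvtColor(c["color"],cv2.COLOR_RGB2HSV)
    m=(hsv[...,1]<sat).astype(np.uint8)*255
    roi=np.zeros_like(m);cv2.circle(roi,seed,r,255,-1);m&=roi
    cs,_=cv2.findContours(m,cv2.RETR_EXTERNAL,cv2.CHAIN_APPROX_NONE)
    return max(cs,key=cv2.contourArea)
```

Run:
```python
from h import *
T=bot.capture("top");S=bot.capture("scene")
hsv=cv2.cvtColor(T["color"],cv2.COLOR_RGB2HSV)
for p in[(151,150),(140,215),(228,160),(200,190),(203,164),(300,200)]:print(p,hsv[p[1],p[0]])
A=lambda x,y:((x+.5)/4.2+119.5,(y+.5)/4.2+109.5)
B=lambda x,y:((x+.5)/5+124.5,(y+.5)/5+159.5)
P=dict(sepA=((108,357),(162,205)),sepB=((185,562),(75,345)),toA=((187,52),(440,80)),toB=((71,193),(243,112)),hubB=((551,332),(632,312)),post=((515,243),(645,137)),
 sepbore=((141,461),(107,242)),tobore=((128,117),(345,72)))
for k,(a,b) in P.items(): x,g=tri(T,A(*a),S,B(*b));print(k,x.round(1),round(g,1))
for n,seed,z in(("tooth",(151,139),6),("sep",(155,218),6),("hub",(242,168),14)):
    ct=mask(T,seed,40).reshape(-1,2); W=np.array([plane(T,p,z)[:2] for p in ct])
    D=np.linalg.norm(W[:,None]-W[None],axis=2);i,j=np.unravel_index(D.argmax(),D.shape)
    print(n,cv2.contourArea(ct),"circ",np.mean(W,0).round(1),"tips",W[i].round(1),W[j].round(1),D.max().round(1),"mid",((W[i]+W[j])/2).round(1),"yaw",np.arctan2(*(W[j]-W[i])[::-1]).round(3))
```

```text
(151, 150) [ 16  22 148]
(140, 215) [ 15  24 150]
(228, 160) [ 14  22 149]
(200, 190) [ 19  43 172]
(203, 164) [ 18  37 177]
(300, 200) [ 18  39 171]
sepA [476.5 258.4  -2.1] 1.5
sepB [ 3.516e+02  2.054e+02 -3.000e-01] 0.2
toA [669.4 214.5  -0.9] 1.8
toB [5.776e+02 2.848e+02 3.000e-01] 2.5
hubB [499.3 -17.   10.6] 0.3
post [548.8   5.7  77.2] 1.3
sepbore [412.1 233.4  16.4] 5.8
tobore [624.3 247.2  15.5] 1.2
tooth 1299.0 circ [620.4 249.6] tips [563.2 293.4] [681.  209.5] 144.6 mid [622.1 251.5] yaw -0.619
sep 1100.0 circ [412.2 230.9] tips [475.7 264.4] [348.3 198.1] 143.5 mid [412.  231.3] yaw -2.662
hub 1334.5 circ [550.4   3.6] tips [616.5  35.1] [485.5 -20.3] 142.2 mid [551.    7.4] yaw -2.742
```

Add to h.py:
```python
from scipy.spatial.transform import Rotation as Ro
def to(x,y,z,yaw):
    o=bot.get_obs();R=Ro.from_euler("xyz",o["tcp_rot"])
    d=R.inv().apply(np.array([x,y,z])-o["tool_pos"])
    t=-(yaw-o["tcp_rot"][2]); t=(t+np.pi)%(2*np.pi)-np.pi
    print("t",o["time"],"pos",o["tool_pos"].round(1),"rot",o["tcp_rot"].round(3),"q6",o["joint_positions"][5].round(2),"F",o["contact_force"].round(1),"w",round(o["grip_width"],1),"| shift",d.round(1),"turn",round(t,3))
```

Run:
```python
from h import *
T=bot.capture("top")
A=lambda x,y:((x+.5)/4.2+119.5,(y+.5)/4.2+109.5)
for n,a,b,z in(("sep",(108,357),(185,562),6),("to",(187,52),(71,193),5),("hub",(481,163),(551,332),13)):
    p,q=plane(T,A(*a),z)[:2],plane(T,A(*b),z)[:2];d=p-q;print(n,((p+q)/2).round(1),np.arctan2(d[1],d[0]).round(3),np.linalg.norm(d).round(1))
print(plane(T,A(515,243),82),plane(T,A(128,117),20),plane(T,A(141,461),20))
for seed,z in(((151,139),6),((155,218),6),((242,168),14)):
    W=np.array([plane(T,p,z)[:2] for p in mask(T,seed,40,31).reshape(-1,2)],np.float32)
    D=np.linalg.norm(W-np.median(W,0),axis=1);C=cv2.minAreaRect(W);r=W[D<54]
    M=np.c_[2*r,np.ones(len(r))];s=np.linalg.lstsq(M,(r**2).sum(1),rcond=None)[0];print("circle",s[:2].round(1),"R",np.sqrt(s[2]+s[:2]@s[:2]).round(1),"rect",np.round(C[0],1),np.round(C[1],1))
to(412,231,300,.39)
```

```text
sep [414.6 230.1] 0.392 134.9
to [622.8 248.3] -0.65 113.1
hub [550.9   6.2] 0.418 113.2
[548.02961142   6.27452221  82.        ] [623.9273048  245.63342482  20.        ] [414.14112087 230.27540815  20.        ]
circle [622.2 248.3] R 46.8 rect [622.2 247.6] [109.5  96.1]
circle [412.6 231.1] R 44.5 rect [413.2 231.8] [116.8  88.3]
circle [550.9   6.3] R 48.1 rect [550.7   6.8] [111.4  99.9]
t 0.25 pos [131.8 508.1 404.4] rot [-3.141 -0.     2.888] q6 -0.15 F [-0.1 -0.3  0.3] w 91.7 | shift [-340.8 -197.8  104.5] turn 2.498
```

Emit:
{"fn": "shift_gripper", "kwargs": {"offsets": [[92, [-170, -99, 0], -0.3], [92, [-341, -198, 40], -0.643], [92, [-341, -198, 80], -0.643], [92, [-341, -198, 104], -0.643], [92, [-341, -198, 104], -0.643]]}}

```text
time: 0.88
tool_pos: [332.9, 309.7, 341.7]
tcp_rot: [3.141, 0.001, -2.75]
contact_force: [1.0, 0.7, 0.4]
grip_width: 92.1
finger_force: 0.0
```

Emit:
{"fn": "shift_gripper", "kwargs": {"offsets": [[92, [0, 0, 0], 0], [92, [0, 0, 0], 0]]}}

```text
time: 1.12
tool_pos: [332.0, 311.1, 342.1]
tcp_rot: [3.141, -0.0, -2.754]
contact_force: [-0.4, -0.0, -0.2]
grip_width: 92.0
finger_force: 0.0
```

```bash
python3 -c "
from h import *
to(413.3,230.7,250,3.532)"
```

```text
t 1.125 pos [332.  311.1 342.1] rot [ 3.141 -0.    -2.754] q6 -1.37 F [-0.4 -0.  -0.2] w 92.0 | shift [ -44.9 -105.3   92.1] turn -0.002
```

Emit:
{"fn": "shift_gripper", "kwargs": {"offsets": [[92, [-45, -105, 92], 0], [92, [-45, -105, 92], 0], [92, [-45, -105, 92], 0], [92, [-45, -105, 92], 0]]}}

```text
time: 1.62
tool_pos: [413.3, 231.6, 249.8]
tcp_rot: [3.141, -0.001, -2.753]
contact_force: [-0.6, 0.3, 1.1]
grip_width: 92.0
finger_force: 0.0
```

```bash
python3 -c "
from h import *
to(413.3,230.7,187,3.532)"
```

```text
t 1.625 pos [413.3 231.6 249.8] rot [ 3.141e+00 -1.000e-03 -2.753e+00] q6 -1.61 F [-0.6  0.3  1.1] w 92.0 | shift [ 0.2 -0.9 62.8] turn -0.001
```

Emit:
{"fn": "shift_gripper", "kwargs": {"offsets": [[92, [0, -1, 30], 0], [92, [0, -1, 50], 0], [92, [0, -1, 62.5], 0], [92, [0, -1, 62.5], 0], [92, [0, -1, 62.5], 0]]}}

```text
time: 2.25
tool_pos: [413.9, 230.7, 188.4]
tcp_rot: [3.142, 0.002, -2.752]
contact_force: [-0.2, -0.4, 1.3]
grip_width: 92.1
finger_force: 0.0
```

Emit:
{"fn": "shift_gripper", "kwargs": {"offsets": [[40, [0, 0, 0], 0], [40, [0, 0, 0], 0], [40, [0, 0, 0], 0], [40, [0, 0, 0], 0], [40, [0, 0, 0], 0]]}}

```text
time: 2.88
tool_pos: [413.8, 230.1, 187.6]
tcp_rot: [3.141, 0.0, -2.753]
contact_force: [0.4, -0.5, 1.7]
grip_width: 55.9
finger_force: 30.0
```

Emit:
{"fn": "shift_gripper", "kwargs": {"offsets": [[40, [0, 0, 0], 0], [40, [0, 0, 0], 0], [40, [0, 0, 0], 0]]}}

```text
time: 3.25
tool_pos: [413.8, 230.1, 187.6]
tcp_rot: [3.142, 0.0, -2.752]
contact_force: [-0.1, 0.4, 1.9]
grip_width: 55.8
finger_force: 30.0
```

Emit:
{"fn": "shift_gripper", "kwargs": {"offsets": [[40, [0, 0, -40], 0], [40, [0, 0, -80], 0], [40, [0, 0, -125], 0], [40, [0, 0, -125], 0], [40, [0, 0, -125], 0]]}}

```text
time: 3.88
tool_pos: [413.3, 229.9, 311.7]
tcp_rot: [3.142, -0.001, -2.752]
contact_force: [-0.3, -0.3, -1.2]
grip_width: 55.7
finger_force: 30.0
```

Run:
```python
from h import *
S=bot.capture("scene");T=bot.capture("top")
a=cv2.resize(S["color"][110:230,100:300],None,fx=4,fy=4,interpolation=2)[:300*2]
b=cv2.resize(T["color"][120:260,90:290],None,fx=4,fy=4,interpolation=2)
cv2.imwrite("pics/lift.png",cv2.cvtColor(cv2.resize(np.vstack([a,b]),None,fx=.57,fy=.57),cv2.COLOR_RGB2BGR))
to(550,6.3,312,.418+np.pi/2)
```

```text
t 3.975 pos [413.3 229.9 311. ] rot [ 3.141e+00 -3.000e-03 -2.752e+00] q6 -1.61 F [ 0.2 -0.1 -1.2] w 55.8 | shift [ -41.6 -258.7   -1.1] turn 1.542
```

View pics/lift.png

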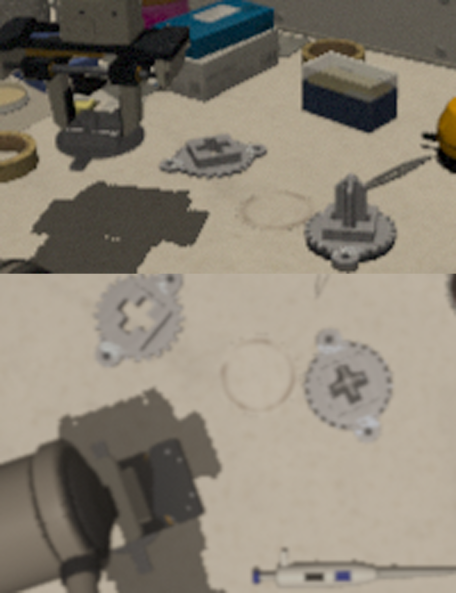

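The separator is held clear of the table and level. The hub and toothed disc have not moved. Next I carry it over the hub with a quarter turn.

Emit:
{"fn": "shift_gripper", "kwargs": {"offsets": [[40, [-8, -50, 0], 0.18], [40, [-16, -100, 0], 0.36], [40, [-24, -150, 0], 0.54], [40, [-32, -200, 0], 0.72], [40, [-42, -259, 0], 0.9]]}}

```text
time: 4.6
tool_pos: [551.3, 5.2, 310.9]
tcp_rot: [-3.141, -0.003, 2.625]
contact_force: [1.5, 0.7, -0.8]
grip_width: 55.8
finger_force: 30.0
```

Emit:
{"fn": "shift_gripper", "kwargs": {"offsets": [[40, [0, 0, 0], 0.18], [40, [0, 0, 0], 0.36], [40, [0, 0, 0], 0.54], [40, [0, 0, 0], 0.64], [40, [0, 0, 0], 0.64]]}}

```text
time: 5.22
tool_pos: [550.7, 6.4, 311.0]
tcp_rot: [-3.139, -0.002, 1.992]
contact_force: [-0.5, 0.0, -1.7]
grip_width: 55.8
finger_force: 30.0
```

```bash
python3 - <<'E'
from h import *
to(549.8,6.3,312,.418+np.pi/2)
S=bot.capture("scene")
cv2.imwrite("pics/over.png",cv2.cvtColor(cv2.resize(S["color"][90:240,170:350],None,fx=4,fy=4,interpolation=2),cv2.COLOR_RGB2BGR))
E
```

```text
t 5.225 pos [550.7   6.4 311. ] rot [-3.139e+00 -2.000e-03  1.992e+00] q6 -0.55 F [-0.5  0.  -1.7] w 55.8 | shift [ 0.3 -0.9 -1. ] turn 0.003
```

View pics/over.png

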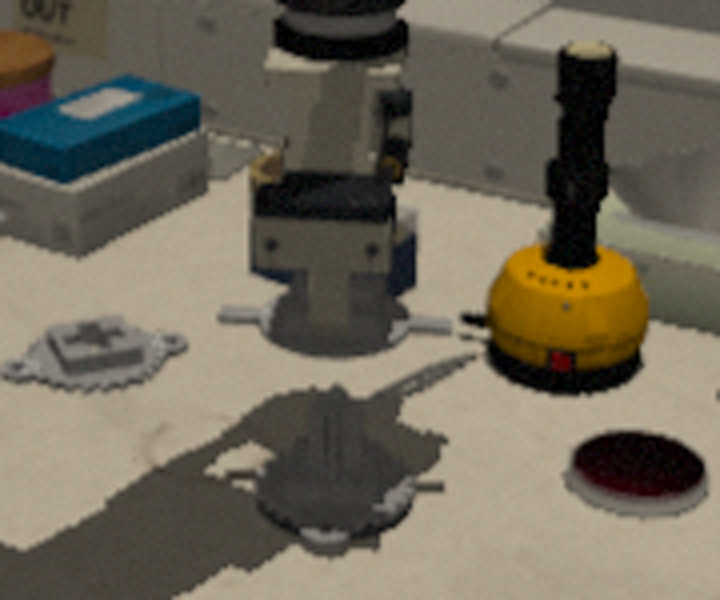

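The separator's tab tips are at (222,313) and (447,325), so its centre is at about (335,319). The post is directly below at x≈335, and the tabs are crosswise. I now lower it in stages while watching the force.

Emit:
{"fn": "shift_gripper", "kwargs": {"offsets": [[40, [0, -0.5, 25], 0], [40, [0, -0.5, 45], 0], [40, [0, -0.5, 60], 0], [40, [0, -0.5, 60], 0]]}}

```text
time: 5.78
tool_pos: [550.1, 6.2, 251.2]
tcp_rot: [-3.139, -0.002, 1.992]
contact_force: [-0.5, 0.9, -0.4]
grip_width: 55.8
finger_force: 30.0
```

```bash
python3 -c "
from h import *
to(549.8,6.3,215.6,.418+np.pi/2)"
```

```text
t 5.775 pos [550.1   6.2 251.2] rot [-3.139e+00 -2.000e-03  1.992e+00] q6 -0.55 F [-0.5  0.9 -0.4] w 55.8 | shift [ 0.1 -0.2 35.6] turn 0.003
```

Emit:
{"fn": "shift_gripper", "kwargs": {"offsets": [[40, [0, 0, 12], 0], [40, [0, 0, 22], 0], [40, [0, 0, 30], 0], [40, [0, 0, 33], 0], [40, [0, 0, 33], 0]]}}

```text
time: 6.4
tool_pos: [550.5, 6.2, 219.4]
tcp_rot: [-3.141, -0.0, 1.991]
contact_force: [0.5, 0.2, -1.0]
grip_width: 55.5
finger_force: 30.0
```

Emit:
{"fn": "shift_gripper", "kwargs": {"offsets": [[40, [0, 0, 1], 0], [40, [0, 0, 2], 0], [40, [0, 0, 2], 0]]}}

```text
time: 6.78
tool_pos: [550.4, 6.2, 217.6]
tcp_rot: [3.141, 0.0, 1.991]
contact_force: [-0.2, 0.5, -1.3]
grip_width: 55.5
finger_force: 30.0
```

Emit:
{"fn": "shift_gripper", "kwargs": {"offsets": [[40, [0, 0, 1], 0], [40, [0, 0, 2], 0], [40, [0, 0, 2], 0]]}}

```text
time: 7.15
tool_pos: [550.5, 6.2, 215.6]
tcp_rot: [3.141, 0.0, 1.991]
contact_force: [0.1, -0.5, 0.2]
grip_width: 56.1
finger_force: 30.0
```

Emit:
{"fn": "shift_gripper", "kwargs": {"offsets": [[92, [0, 0, 0], 0], [92, [0, 0, 0], 0], [92, [0, 0, 0], 0], [92, [0, 0, 0], 0]]}}

```text
time: 7.65
tool_pos: [550.5, 6.2, 215.5]
tcp_rot: [3.142, -0.0, 1.991]
contact_force: [0.8, 0.7, -0.3]
grip_width: 89.7
finger_force: 0.0
```

Emit:
{"fn": "shift_gripper", "kwargs": {"offsets": [[92, [0, 0, -45], 0], [92, [0, 0, -95], 0], [92, [0, 0, -130], 0], [92, [0, 0, -130], 0], [92, [0, 0, -130], 0]]}}

```text
time: 8.28
tool_pos: [550.1, 6.2, 344.7]
tcp_rot: [-3.141, -0.001, 1.991]
contact_force: [-0.2, -0.0, -0.0]
grip_width: 91.9
finger_force: 0.0
```

```bash
python3 -c "
from h import *
to(622.6,248.2,300,-.65+np.pi)"
```

```text
t 8.275 pos [550.1   6.2 344.7] rot [-3.141e+00 -1.000e-03  1.991e+00] q6 -0.55 F [-0.2 -0.  -0. ] w 91.9 | shift [191.3 164.9  44.6] turn -0.501
```

Emit:
{"fn": "shift_gripper", "kwargs": {"offsets": [[92, [48, 41, 0], -0.15], [92, [96, 82, 0], -0.3], [92, [144, 124, 20], -0.45], [92, [191, 165, 45], -0.5], [92, [191, 165, 45], -0.5]]}}

```text
time: 8.9
tool_pos: [622.4, 251.3, 295.5]
tcp_rot: [-3.137, -0.005, 2.495]
contact_force: [0.5, -1.5, 0.4]
grip_width: 91.4
finger_force: 0.0
```

Emit:
{"fn": "shift_gripper", "kwargs": {"offsets": [[92, [0, 0, 0], 0], [92, [0, 0, 0], 0]]}}

```text
time: 9.15
tool_pos: [623.3, 246.5, 300.7]
tcp_rot: [-3.141, 0.0, 2.489]
contact_force: [0.3, -0.7, 1.3]
grip_width: 91.4
finger_force: 0.0
```

Run:
```python
from h import *
T=bot.capture("top");S=bot.capture("scene")
to(622.6,248.2,187.5,-.65+np.pi)
a=cv2.resize(T["color"][120:220,190:290],None,fx=4,fy=4,interpolation=2);b=cv2.resize(S["color"][150:250,200:300],None,fx=4,fy=4,interpolation=2)
cv2.imwrite("pics/sepon.png",cv2.cvtColor(np.hstack([a,b]),cv2.COLOR_RGB2BGR))
```

```text
t 9.25 pos [623.4 246.4 301.3] rot [3.141e+00 1.000e-03 2.489e+00] q6 -0.66 F [ 0.4 -0.5  0.2] w 91.9 | shift [  1.8   0.9 113.8] turn -0.003
```

View pics/sepon.png

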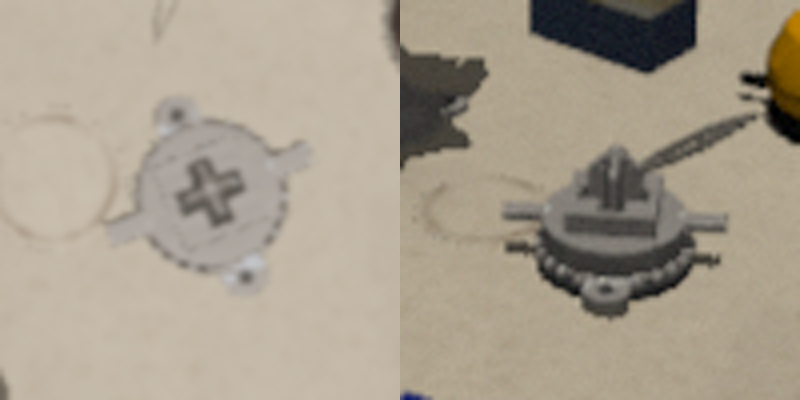

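The separator sits flat on the fitted disc, and its tab ends at (110,232) and (305,155) in the left half are crosswise to the disc's tabs. Now I grasp the toothed disc.

Emit:
{"fn": "shift_gripper", "kwargs": {"offsets": [[92, [2, 1, 40], 0], [92, [2, 1, 80], 0], [92, [2, 1, 105], 0], [92, [2, 1, 113.5], 0], [92, [2, 1, 113.5], 0]]}}

```text
time: 9.88
tool_pos: [622.6, 249.3, 187.6]
tcp_rot: [3.141, 0.0, 2.49]
contact_force: [0.3, -1.2, 0.4]
grip_width: 91.9
finger_force: 0.0
```

Emit:
{"fn": "shift_gripper", "kwargs": {"offsets": [[92, [0, 0, 0], 0]]}}

```text
time: 10.0
tool_pos: [622.8, 249.8, 188.7]
tcp_rot: [3.139, 0.002, 2.49]
contact_force: [0.6, -0.7, -0.8]
grip_width: 91.9
finger_force: 0.0
```

Emit:
{"fn": "shift_gripper", "kwargs": {"offsets": [[40, [0, 0, 0], 0], [40, [0, 0, 0], 0], [40, [0, 0, 0], 0], [40, [0, 0, 0], 0], [40, [0, 0, 0], 0]]}}

```text
time: 10.62
tool_pos: [622.2, 249.9, 187.0]
tcp_rot: [-3.141, -0.0, 2.491]
contact_force: [-0.3, -0.6, 0.9]
grip_width: 55.8
finger_force: 30.0
```

Emit:
{"fn": "shift_gripper", "kwargs": {"offsets": [[40, [0, 0, 0], 0], [40, [0, 0, 0], 0], [40, [0, 0, 0], 0]]}}

```text
time: 11.0
tool_pos: [622.2, 249.9, 187.1]
tcp_rot: [-3.142, -0.0, 2.491]
contact_force: [-1.1, -0.1, 1.7]
grip_width: 55.8
finger_force: 30.0
```

Emit:
{"fn": "shift_gripper", "kwargs": {"offsets": [[40, [0, 0, -40], 0], [40, [0, 0, -80], 0], [40, [0, 0, -135], 0], [40, [0, 0, -135], 0], [40, [0, 0, -135], 0]]}}

```text
time: 11.62
tool_pos: [621.9, 249.8, 321.1]
tcp_rot: [-3.141, -0.001, 2.491]
contact_force: [-0.3, 0.6, -2.7]
grip_width: 55.5
finger_force: 30.0
```

```bash
python3 -c "
from h import *
to(549.3,6,322,.415+np.pi)"
```

```text
t 11.625 pos [621.9 249.8 321.1] rot [-3.141e+00 -1.000e-03  2.491e+00] q6 -0.65 F [-0.3  0.6 -2.7] w 55.5 | shift [ -89.9 -238.    -0.7] turn -1.066
```

Emit:
{"fn": "shift_gripper", "kwargs": {"offsets": [[40, [-18, -48, 0], -0.18], [40, [-36, -96, 0], -0.36], [40, [-54, -144, 0], -0.54], [40, [-72, -192, 0], -0.72], [40, [-90, -238, 0], -0.9]]}}

```text
time: 12.25
tool_pos: [548.5, 4.6, 319.9]
tcp_rot: [3.14, -0.004, -2.886]
contact_force: [0.3, -0.6, -1.5]
grip_width: 55.8
finger_force: 30.0
```

Emit:
{"fn": "shift_gripper", "kwargs": {"offsets": [[40, [0, 0, 0], -0.166], [40, [0, 0, 0], -0.166], [40, [0, 0, 0], -0.166]]}}

```text
time: 12.62
tool_pos: [549.6, 6.5, 321.0]
tcp_rot: [3.14, -0.002, -2.729]
contact_force: [0.2, 0.6, -0.8]
grip_width: 55.9
finger_force: 30.0
```

```bash
python3 - <<'E'
from h import *
to(549.3,6,235.5,.415+np.pi)
S=bot.capture("scene")
cv2.imwrite("pics/over2.png",cv2.cvtColor(cv2.resize(S["color"][90:240,170:350],None,fx=4,fy=4,interpolation=2),cv2.COLOR_RGB2BGR))
E
```

```text
t 12.625 pos [549.6   6.5 321. ] rot [ 3.140e+00 -2.000e-03 -2.729e+00] q6 -2.11 F [ 0.2  0.6 -0.8] w 55.9 | shift [ 0.3 -0.4 85.5] turn -0.002
```

View pics/over2.png

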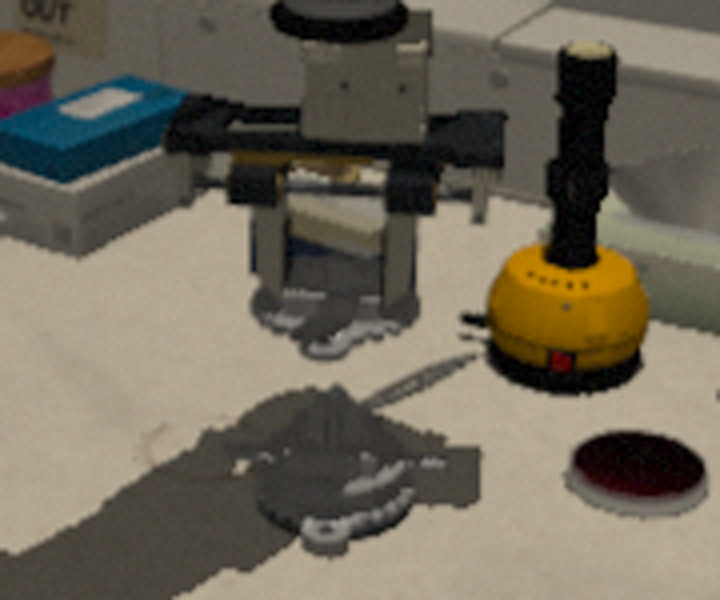

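The toothed disc is centred over the post at x≈335, and its near tab at (325,345) is in line with the fitted disc's tab at (325,530). I lower it now.

Emit:
{"fn": "shift_gripper", "kwargs": {"offsets": [[40, [0, 0, 25], 0], [40, [0, 0, 45], 0], [40, [0, 0, 60], 0], [40, [0, 0, 60], 0]]}}

```text
time: 13.18
tool_pos: [549.4, 6.4, 260.9]
tcp_rot: [3.14, -0.002, -2.726]
contact_force: [-0.1, -0.2, -1.3]
grip_width: 55.7
finger_force: 30.0
```

Emit:
{"fn": "shift_gripper", "kwargs": {"offsets": [[40, [0, 0, 8], 0], [40, [0, 0, 16], 0], [40, [0, 0, 22], 0], [40, [0, 0, 22], 0]]}}

```text
time: 13.68
tool_pos: [549.5, 6.0, 239.5]
tcp_rot: [3.141, -0.001, -2.727]
contact_force: [-0.5, -0.7, -1.5]
grip_width: 55.2
finger_force: 30.0
```

Emit:
{"fn": "shift_gripper", "kwargs": {"offsets": [[40, [0, 0, 1], 0], [40, [0, 0, 2.5], 0], [40, [0, 0, 3.5], 0], [40, [0, 0, 3.5], 0]]}}

```text
time: 14.18
tool_pos: [549.6, 6.0, 236.5]
tcp_rot: [3.142, -0.0, -2.726]
contact_force: [-0.8, -0.9, -2.2]
grip_width: 55.8
finger_force: 30.0
```

Emit:
{"fn": "shift_gripper", "kwargs": {"offsets": [[40, [0, 0, 0.8], 0], [40, [0, 0, 1.5], 0], [40, [0, 0, 1.5], 0]]}}

```text
time: 14.55
tool_pos: [549.7, 6.0, 235.0]
tcp_rot: [3.142, 0.0, -2.726]
contact_force: [0.3, 0.1, -0.5]
grip_width: 55.9
finger_force: 30.0
```

Emit:
{"fn": "shift_gripper", "kwargs": {"offsets": [[92, [0, 0, 0], 0], [92, [0, 0, 0], 0], [92, [0, 0, 0], 0], [92, [0, 0, 0], 0]]}}

```text
time: 15.05
tool_pos: [549.7, 6.0, 235.1]
tcp_rot: [-3.142, 0.0, -2.726]
contact_force: [-0.2, 0.1, -0.7]
grip_width: 90.0
finger_force: 0.0
```

Emit:
{"fn": "shift_gripper", "kwargs": {"offsets": [[92, [0, 0, -45], 0], [92, [0, 0, -95], 0], [92, [0, 0, -130], 0], [92, [0, 0, -130], 0]]}}

```text
time: 15.55
tool_pos: [550.1, 6.0, 368.0]
tcp_rot: [-3.138, 0.006, -2.726]
contact_force: [0.7, -0.4, 0.2]
grip_width: 91.7
finger_force: 0.0
```

Emit:
{"fn": "shift_gripper", "kwargs": {"offsets": [[92, [-10, 60, 0], 0], [92, [-20, 120, 0], 0], [92, [-30, 200, 0], 0], [92, [-30, 200, 0], 0], [92, [-30, 200, 0], 0]]}}

```text
time: 16.18
tool_pos: [496.1, 201.7, 364.1]
tcp_rot: [-3.142, -0.002, -2.724]
contact_force: [-0.4, -0.2, -0.2]
grip_width: 91.6
finger_force: 0.0
```

```bash
python3 - <<'E'
from h import *
T=bot.capture("top");S=bot.capture("scene")
to(549,6,350,3.5)
a=cv2.resize(T["color"][120:220,190:290],None,fx=4,fy=4,interpolation=2);b=cv2.resize(S["color"][150:250,200:300],None,fx=4,fy=4,interpolation=2)
cv2.imwrite("pics/end.png",cv2.cvtColor(np.hstack([a,b]),cv2.COLOR_RGB2BGR))
E
```

```text
t 16.275 pos [496.8 200.1 364.4] rot [-3.141e+00 -1.000e-03 -2.727e+00] q6 -1.75 F [0.9 0.7 0.3] w 92.0 | shift [  30.4 -198.6   14.6] turn 0.056
```

View pics/end.png

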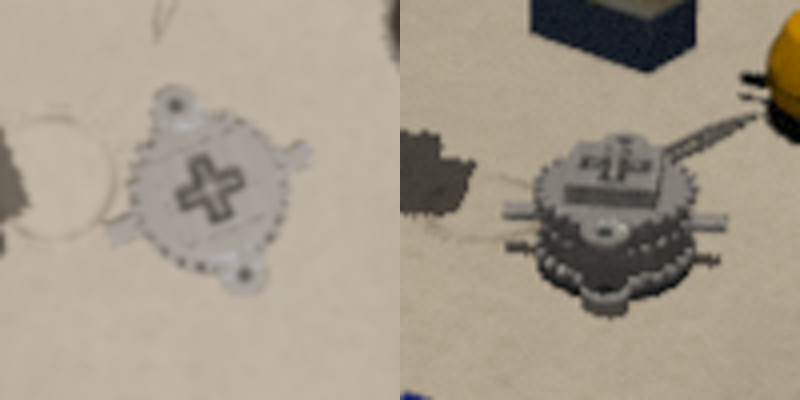

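The toothed disc is down flat. Its tabs, with holes at (176,104) and (245,272), line up with the bottom disc, and the separator's tabs are crosswise. I hand the job in.

```bash
python3 -c "
from plant import bot
print(bot.close_job())"
```

```text
the job is handed in; nothing more can be done
None
```

The separator and then the toothed disc are fitted flat on the hub, with tabs crosswise and in line respectively, and I handed the job in at about 16 s; the hand-in call returned no verdict.

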